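# Slide the valve disc home in its clamped plate

### The job

Take the smaller of the two studded steel discs by its stud and lay it flat on the plain end of the plate clamped in the grey frame. Then slide it along the plate, pressing gently and not lifting it over the pocket's end, until it drops fully home into the shallow round pocket at the other end, and let go. Leave the wider disc and the loose star knob where they are.

Things in the scene. Friction and masses are not known exactly. Their poses are not given: they have to be found in the camera images.
- disc_centre (a point): The smaller of two steel discs: 40 mm across, 8 mm thick, with a round upright stud 16 mm across and 20 mm tall on its middle (28 mm tall in all, about 110 g). The point is on its axis, 14 mm above its flat underside; z up along the stud. Lies loose on the table, stud up; it may be the nearer or the farther of the two.
- wide_disc_centre (a point): The wider steel disc, a bystander to leave alone: 52 mm across, 8 mm thick, same 16 x 20 mm stud. The point is on its axis, 14 mm above its underside. Does not fit the pocket.
- frame: Grey clamping frame fixed to the table, 200 (x) x 130 (y) x 19 mm; origin under its centre, at table height. Its 150 x 80 mm window shows the flat top of a clamped aluminium plate, 16 mm above the origin (3 mm below the frame's top). In the plate's +x half is a round pocket, 43 mm wide, 5 mm deep, 1.5 mm chamfered edge; the plate does not move.
- plain_end (a point): Point on the plate's top surface in the middle of its plain end, at x = -45, y = 0 mm of the frame: nothing but flat plate within 30 mm of it.
- pocket_area (a point): Point at the plate's top surface, at x = 35, y = 0 mm of the frame, axes as the frame's: the nominal place of the pocket. The plate was clamped by eye, so the true pocket centre lies up to 10 mm away along the frame's x and up to 6 mm along its y; it must be found by feel (or seen).
- loose_knob: Black star knob with a pale hub, a bystander to leave alone, 32 mm across and 20 mm tall, loose on the table near the discs. Origin under its middle.
Things that resemble listed ones, but are neither listed nor needed, are in the scene too. What is shaped like the part that bears disc_centre but yellow is not meant.

How it is judged:
On the way, in this order (a step that is already met when the one before it is completed fails the run):
1. the disc lies flat on the plate's plain end, resting on the plate (x of disc_centre in the frame of frame between -0.06 and -0.01 m and y of disc_centre in the frame of frame between -0.03 and 0.03 m and z of disc_centre in the frame of frame between 0.028 and 0.0315 m and contact force between disc and frame above 0.3 N and angle between disc_centre's own z axis and vertical below 0.1 rad), for 0.1 s.
2. the disc has dropped into the pocket (x of disc_centre in the frame of frame between 0.015 and 0.055 m and y of disc_centre in the frame of frame between -0.02 and 0.02 m and z of disc_centre in the frame of frame below 0.0265 m and angle between disc_centre's own z axis and vertical below 0.06 rad), for 0.1 s.
At the end, for the whole second after the job is handed in: The smaller disc lies flat (within 0.06 rad) and at rest on the floor of the pocket, its centre at least 3.5 mm lower than when it rests on the plate's top, in the pocket half of the frame's window, and released (all of step 2 and linear speed of disc below 0.02 m/s); the robot touches nothing.
It fails at once if the disc is pressed or jammed against the plate or frame with more than 35 N (contact force between disc and frame above 35 N).
It fails at once if the disc is held lifted just above the pocket's end of the plate (6 to 15 mm clear of it) instead of sliding on it (x of disc_centre in the frame of frame between 0.01 and 0.06 m and y of disc_centre in the frame of frame between -0.03 and 0.03 m and z of disc_centre in the frame of frame between 0.036 and 0.045 m).
It fails at once if the wider disc or the loose knob is moved by more than 20 mm (distance of any of wide_disc_centre, loose_knob from where it was at the start of the episode above 0.02 m).
It also fails if it takes over 72 s, if anything falls off the work surface, if the arm or the gripper's body presses on something with over 40 N, if the wrist force passes 120 N, or if a joint passes its speed limit or range.

### The arm

A 7-joint arm with a two-finger parallel gripper is mounted at the origin on a cart in front of the work surface, level with it; the furniture and walls round the work are solid. World frame = base frame: x ahead of the robot, y to its left, z up, the work surface at z = 0. Lengths are in m, angles in rad, forces in N, time in s.
With the tool pointing down it reaches from about 0.4 to 0.85 m from the base axis. Payload 10.4 kg.
Tool frame: the origin (TCP) lies at the very end of the fingers, on their centre line; the grasp point (between the pads) lies 19 mm behind it (manip.grip_depth is the distance from the TCP to the grasp point, in m); z points along the fingers, y is the direction in which the jaws open and shut (so a half turn about z gives the same grasp; the last joint's range is limited). The gripper opens to 85 mm and grips with 20 to 120 N. Pads are 22 mm wide; open, the fingers measure 114 mm over their backs; the gripper's body (76 mm by 85 mm) begins 54 mm behind the grasp point. The pads swing forward as they close: fully open they stand 13 mm farther back than shut.
Start: joints at [1.146, 0.332, -0.065, 1.46, 0.022, 1.35, -0.088], TCP at [0.244, -0.575, 0.201] pointing down, gripper open.
Joint ranges: [-2.6, 2.6], [-0.5, 2.12], [-1.47, 1.34], [0.16, 2.42], [-1.27, 4.41], [0.06, 2.06], [-2.6, 2.6]. Speed limits (rad/s): [2.22, 2.22, 2.79, 2.79, 3.14, 3.14, 3.14].

### API

Orientations are given as a unit quaternion [x, y, z, w].
In Python, from workcell import manip gives the robot as it stands.
- The arm moves only by the tool step_arm, never from a script. Its argument "motion" is a list of rows, each a list of 6 numbers: the shift along the tool's x, y, z in mm, then the turn, a rotation vector about the tool's x, y, z in degrees. A call has 1 to 20 rows; each row shifts and turns the pose as measured when the row begins, along the tool's axes as they then stand; what a row does not reach is not made up. A row lasts 1/8 s, in which the tool goes at most 62.5 mm and 10.7 degrees, less where a joint would pass 70% of its speed; a pose out of reach is approached as far as the arm can. A call with a gripper value outside its range is refused whole. "jaw" is the finger opening in mm, from 0 to 85.4, set as the call begins (left out, the last holds). The fingers move at their own pace and stop on an object; "force" is the grip in N (left out, the last holds). Time passes only in rows, so rows that do not move let the fingers close. It gives the time, the measured TCP pose, the force and the opening at its end, in the units of the state.
- manip.get_obs(): the state, without advancing time (a new reading comes with each control period).
- manip.camera(name): name is "scene" or "top"; returns the picture (480x640x3 uint8, blue, green, red); there is no depth.
- manip.camera_info(name): a dict with "camera_matrix" (3x3 intrinsics, pixels), "k1" (the pictures are not rectified: a ray, as slopes to the right and down, at radius r is drawn at 1 + k1 r^2 times it, then the intrinsics apply), "R" (3x3) and "t" (3): a world point X has camera coordinates R X + t. Camera axes: x right, y down, z forward; pixel columns grow to the right and rows downward; lengths in m; the calibration is good to about 2 mm. A picture is of the moment at which its call begins. camera_info takes no time and is no camera call.
- manip.hand_in(): hands the job in, once; it reports no verdict.
The state is a dict: "clock": time; "joint_pos": joint angles; "joint_velocities": joint speeds; "tau": joint torques, N m; "position": TCP position; "ee_rot": TCP orientation; "ft_force": force on the tool from outside, world axes, zero at the start; "torque": the same for the moment, N m; "grip_width": opening from 0.0 (shut) to 1.0 (fully open).
Only numpy, scipy, OpenCV 4.12 (cv2) and the standard library are available. Lean on these libraries where they do the work, as an engineer would, in place of code of your own. Each camera call takes 0.05 s, during which the arm holds its last target.

## Working session

There is one attempt and no reset: what is moved stays moved. The work goes in short steps, Python scripts to look and compute and a tool call to move; the robot and the scene stay as the last step left them, time stands still between calls to the robot, and variables do not carry over. Pictures are saved under pics/ and viewed, and the job is handed in when it is done.

Besides the shell and the picture viewer there is one more tool, called after "Request:" in YAML: its name, and indented under it one key for each argument. step_arm: Moves the arm, as the interface text tells. Its arguments: {"type":"object","properties":{"motion":{"type":"array"},"jaw":{"type":"number"},"force":{"type":"number"}},"required":["motion"]}

```bash
mkdir -p pics
cat > h.py <<'E'
import numpy as np, cv2
from workcell import manip
from scipy.spatial.transform import Rotation as Ro
def ray(n,u,v):
    c=manip.camera_info(n);K=np.array(c["camera_matrix"]);R=np.array(c["R"]);t=np.array(c["t"])
    d=np.array([(u-K[0,2])/K[0,0],(v-K[1,2])/K[1,1]]);k=c["k1"];s=d.copy()
    for _ in range(30): s=d/(1+k*(s@s))
    return -R.T@t, R.T@np.array([s[0],s[1],1])
def onz(n,u,v,z):
    o,d=ray(n,u,v);return o+d*(z-o[2])/d[2]
def proj(n,X):
    c=manip.camera_info(n);K=np.array(c["camera_matrix"]);p=np.array(c["R"])@np.array(X)+np.array(c["t"])
    s=p[:2]/p[2];s=s*(1+c["k1"]*(s@s));return np.array([K[0,0]*s[0]+K[0,2],K[1,1]*s[1]+K[1,2]])
E
python3 - <<'E'
from h import *
for n in("scene","top"):
    cv2.imwrite(f"pics/{n}0.png",manip.camera(n)); c=manip.camera_info(n);print(n,c["camera_matrix"],c["k1"],c["R"],c["t"])
print(manip.get_obs())
E
```

```text
scene [[579.95539057   0.         326.27974069]
 [  0.         579.95539057 239.6295029 ]
 [  0.           0.           1.        ]] -0.17409402389634224 [[ 0.82352236 -0.56727488  0.00318131]
 [-0.22547982 -0.33246846 -0.91576393]
 [ 0.52054756  0.75343475 -0.40170425]] [-0.40908354  0.14542729  0.66303047]
top [[477.84965039   0.         322.17700261]
 [  0.         477.84965039 241.22871263]
 [  0.           0.           1.        ]] 0.039150957169897554 [[-0.02583108 -0.99964716  0.00618958]
 [-0.99376904  0.02500665 -0.10861752]
 [ 0.10842442 -0.00895672 -0.99406435]] [-0.04883428  0.50524098  0.83624766]
{'clock': 0.1, 'joint_pos': array([ 1.14640389,  0.33284174, -0.06470543,  1.46085155,  0.02159112,
        1.34991602, -0.08848486]), 'joint_velocities': array([-0.00151826, -0.00011452, -0.00191202, -0.00172508, -0.00083243,
        0.00058229,  0.00234111]), 'tau': array([ 1.67748032e-03, -6.26742625e+01,  4.94167954e-02, -3.92426062e+01,
        1.64207997e-02,  6.97304538e-03,  4.79600862e-05]), 'position': array([ 0.24427023, -0.57487517,  0.20027765]), 'ee_rot': array([ 9.79884185e-01,  1.99565895e-01, -1.55830657e-04, -6.42165153e-04]), 'ft_force': array([-0.32565887,  0.37396713, -0.99932528]), 'torque': array([ 0.00813361,  0.01482744, -0.05281302]), 'grip_width': 0.9983188647938014}
```

View pics/scene0.png

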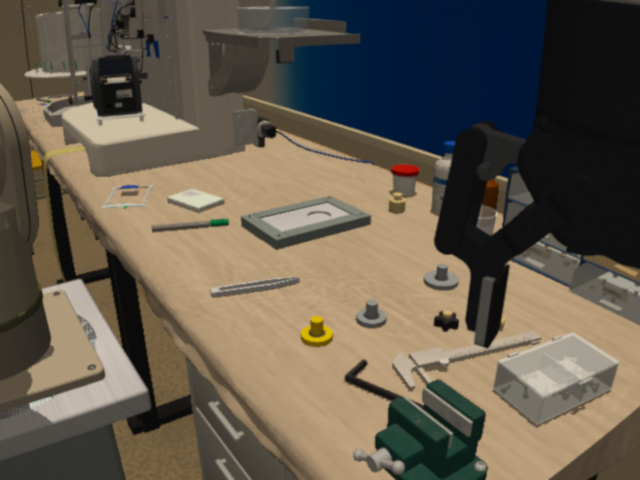

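View pics/top0.png

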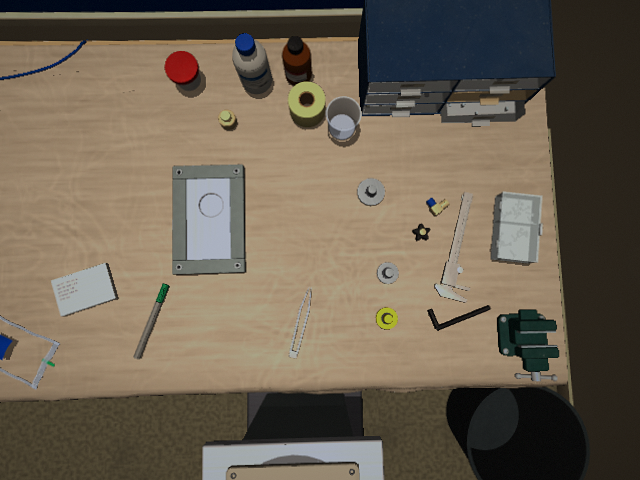

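The top view shows three look-alikes: a grey disc at (387,273), a grey disc at (371,192) that looks wider, and a yellow one at (387,318). The frame is at about (208,219), with its pocket at (210,205) and the knob at (421,232). I'll measure each and check crops.

Run:
```python
from h import *
im=cv2.imread("pics/top0.png")
a=cv2.resize(im[160:340,340:460],None,fx=3.3,fy=3.3,interpolation=cv2.INTER_CUBIC)
b=cv2.resize(im[155:285,160:260],None,fx=4,fy=4,interpolation=cv2.INTER_CUBIC)
H=max(a.shape[0],b.shape[0]);c=np.zeros((H,a.shape[1]+b.shape[1],3),np.uint8);c[:a.shape[0],:a.shape[1]]=a;c[:b.shape[0],a.shape[1]:]=b
cv2.imwrite("pics/crop0.png",c);print(c.shape)
hsv=cv2.cvtColor(im,cv2.COLOR_BGR2HSV)
print(hsv[273,380],hsv[192,362],hsv[262,398],hsv[250,177],hsv[240,210],hsv[290,380])
m=(hsv[...,1]<40).astype(np.uint8)*255
m=cv2.morphologyEx(m,cv2.MORPH_OPEN,np.ones((3,3)))
cs,_=cv2.findContours(m[150:300,160:460],cv2.RETR_EXTERNAL,cv2.CHAIN_APPROX_NONE,offset=(160,150))
for q in cs:
    if cv2.contourArea(q)>60:
        (u,v),r=cv2.minEnclosingCircle(q);print(cv2.boundingRect(q),cv2.contourArea(q),(u,v),r,onz("top",u,v,.008))
for u,v in((387,273),(371,192),(421,232),(387,318)):print(onz("top",u,v,.0))
```

```text
(594, 796, 3)
[ 38   6 158] [ 42   8 152] [ 16  75 169] [ 50  14 108] [108  27 190] [ 16  73 168]
(435, 266, 25, 34) 311.0 (452.1886901855469, 282.6226501464844) 17.73739242553711 [ 0.42384611 -0.29767227  0.008     ]
(377, 263, 22, 21) 332.5 (387.26190185546875, 272.5) 10.842459678649902 [ 0.44523037 -0.17985372  0.008     ]
(450, 235, 10, 29) 109.0 (456.0, 249.0) 14.31792163848877 [ 0.485363   -0.30815235  0.008     ]
(357, 178, 28, 27) 550.0 (370.5, 191.5) 13.729630470275879 [ 0.59723148 -0.15464263  0.008     ]
(172, 165, 73, 109) 7565.0 (207.0, 219.0) 64.35070037841797 [0.55273287 0.15025592 0.008     ]
[ 0.44463756 -0.1804772   0.        ]
[ 0.59795249 -0.15646806  0.        ]
[ 0.51955171 -0.24708111  0.        ]
[ 0.36239557 -0.17703997  0.        ]
```

View pics/crop0.png

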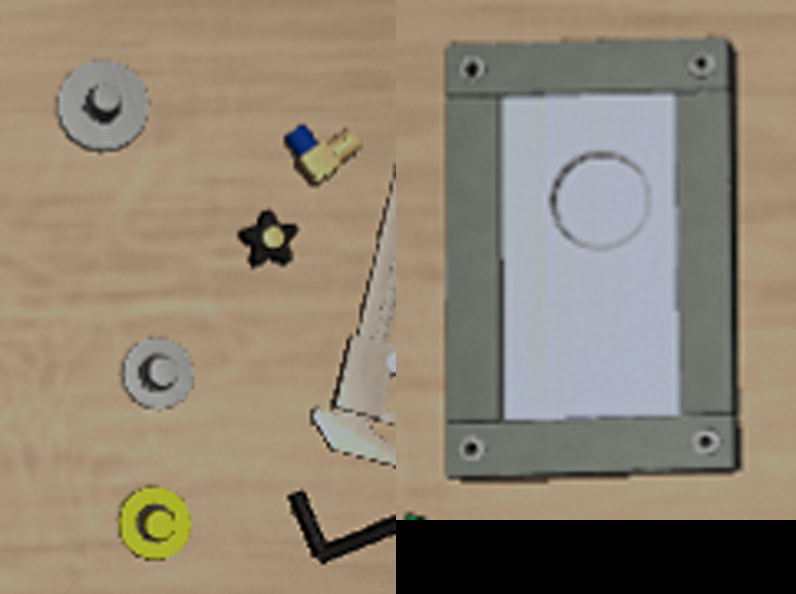

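Run:
```python
from h import *
f=lambda x,y:(160+(x-396)/4,155+y/4)
S=[onz("top",*f(*p),.019)[:2] for p in((472,68),(702,63),(471,447),(705,441))]
C=[onz("top",*f(*p),.019)[:2] for p in((445,43),(733,37),(446,476),(736,470))]
W=[onz("top",*f(*p),.016)[:2] for p in((501,94),(677,94),(503,418),(680,415))]
for P in(S,C,W):
    P=np.array(P);ax=P[:2].mean(0)-P[2:].mean(0);lx=P[0]-P[1]+P[2]-P[3]
    print(P.mean(0),np.linalg.norm(ax),np.linalg.norm(lx)/2,np.degrees(np.arctan2(ax[1],ax[0])),np.degrees(np.arctan2(-lx[0],lx[1])))
pk=onz("top",*f(600.5,200),.016);print("pocket",pk)
print("disc rim centre",onz("top",387.3,272.5,.008),"stud top",onz("top",340+163/3.3,160+372/3.3,.028))
im=cv2.imread("pics/scene0.png")
a=cv2.resize(im[180:260,230:390],None,fx=5,fy=5,interpolation=cv2.INTER_CUBIC)
b=cv2.resize(im[280:340,340:460],None,fx=3.3,fy=3.3,interpolation=cv2.INTER_CUBIC)
c=np.zeros((600,800,3),np.uint8);c[:400]=a;c[400:400+b.shape[0],:b.shape[1]]=b
cv2.imwrite("pics/crop1.png",c)
```

```text
[0.55237802 0.14591454] 0.1749256077021936 0.10535478051896915 0.1021864458605169 0.006697117422649328
[0.5518149  0.14469659] 0.20005938397385373 0.13122538007537637 0.20484497562226145 -0.1627958249335754
[0.55236271 0.14542945] 0.14959734678088282 0.0804576101674589 0.38179338709195293 -0.8859954881334989
pocket [0.57731187 0.14082684 0.016     ]
disc rim centre [ 0.44522864 -0.17992361  0.008     ] stud top [ 0.44393008 -0.18079254  0.028     ]
```

View pics/crop1.png

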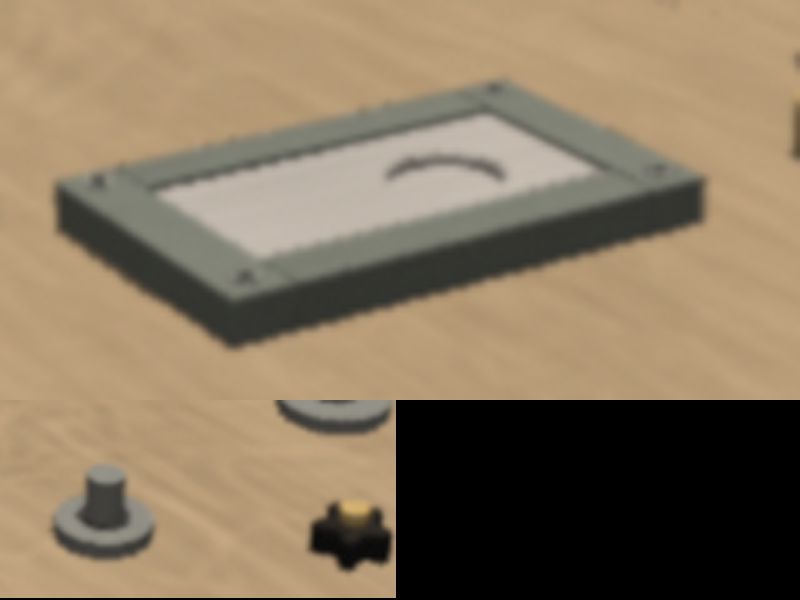

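The scene crop confirms the grey target's stud is upright, with the knob to its right. In the top view it is 22 px across, against 28 px for the other disc, so it's the small one. The frame centre is about (0.552, 0.1455) with zero yaw, and the pocket is about (0.577, 0.141). Next I turn the tool to world axes and go above the stud.

Run:
```python
from h import *
print(onz("scene",340+106/3.3,280+72/3.3,.028), onz("scene",340+103/3.3,280+121/3.3,.008))
f=lambda x,y:(230+x/5,180+y/5)
print([onz("scene",*f(*p),.019).round(4)[:2] for p in((498,81),(704,181),(56,184),(236,300))])
```

```text
[ 0.44332378 -0.18163019  0.028     ] [ 0.44056866 -0.18440081  0.008     ]
[array([0.6461, 0.2054]), array([0.6458, 0.0746]), array([0.4504, 0.2037]), array([0.452 , 0.0767])]
```

Request:
step_arm:
  motion:
    - [10,-15,0,0,0,10]
    - [20,-30,0,0,0,10]
    - [25,-45,0,0,0,3]
    - [25,-50,0,0,0,0]
    - [25,-50,0,0,0,0]
    - [25,-50,0,0,0,0]
    - [25,-50,0,0,0,0]
  jaw: 50
  force: 40

```text
clock: 0.98
position: [0.3865, -0.2725, 0.1974]
ee_rot: [1.0, -0.01, -0.002, -0.002]
ft_force: [0.9, 0.7, -0.9]
grip_width: 0.585
```

Request:
step_arm:
  motion:
    - [25,-45,20,0,0,-1]
    - [25,-38,30,0,0,0]
    - [10,-12,30,0,0,0]
    - [0,0,20,0,0,0]
    - [0,0,0,0,0,0]

```text
clock: 1.6
position: [0.4501, -0.1692, 0.0948]
ee_rot: [1.0, 0.003, -0.002, -0.002]
ft_force: [-1.0, 0.1, 0.3]
grip_width: 0.583
```

Run:
```python
from h import *
for n in("scene","top"):
    im=manip.camera(n); cv2.imwrite(f"pics/{n}1.png",im)
s=cv2.imread("pics/scene1.png")[230:350,290:450];t=cv2.imread("pics/top1.png")[210:330,320:480]
cv2.imwrite("pics/c2.png",np.hstack([cv2.resize(x,(400,300),interpolation=cv2.INTER_CUBIC) for x in(s,t)]))
o=manip.get_obs();print(o["position"],Ro.from_quat(o["ee_rot"]).as_matrix().round(3),o["ft_force"])
```

```text
[ 0.45121271 -0.16994288  0.09656438] [[ 1.     0.005 -0.001]
 [ 0.005 -1.     0.003]
 [-0.001 -0.003 -1.   ]] [-0.4231973   0.7713226   0.42785983]
```

View pics/c2.png

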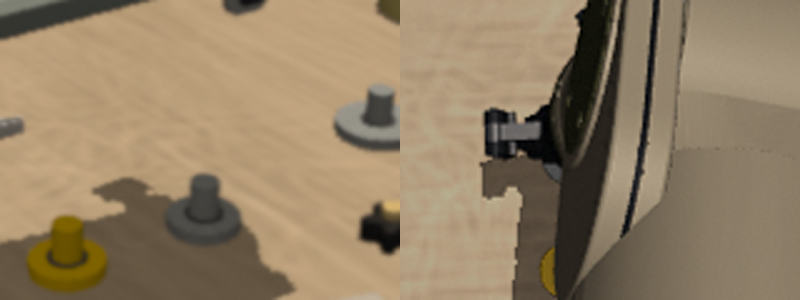

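The target stud is clear, with the gripper still above it. I shift over and descend to just above the stud.

Request:
step_arm:
  motion:
    - [-7,11,10,0,0,0]
    - [0,0,30,0,0,0]
    - [0,0,15,0,0,0]
    - [0,0,0,0,0,0]

```text
clock: 2.2
position: [0.444, -0.1855, 0.0421]
ee_rot: [1.0, 0.0, 0.001, 0.0]
ft_force: [-0.5, 0.5, 0.1]
grip_width: 0.588
```

Run:
```python
from h import *
im=manip.camera("scene"); cv2.imwrite("pics/scene2.png",im)
cv2.imwrite("pics/c3.png",cv2.resize(im[220:350,290:450],(738,600),interpolation=cv2.INTER_CUBIC))
p=np.mean([manip.get_obs()["position"] for _ in range(3)],0);print(p,proj("scene",p),proj("top",p))
```

```text
[ 0.44451246 -0.18561799  0.04270197] [375.23354702 292.81181039] [393.33373336 271.96970518]
```

View pics/c3.png

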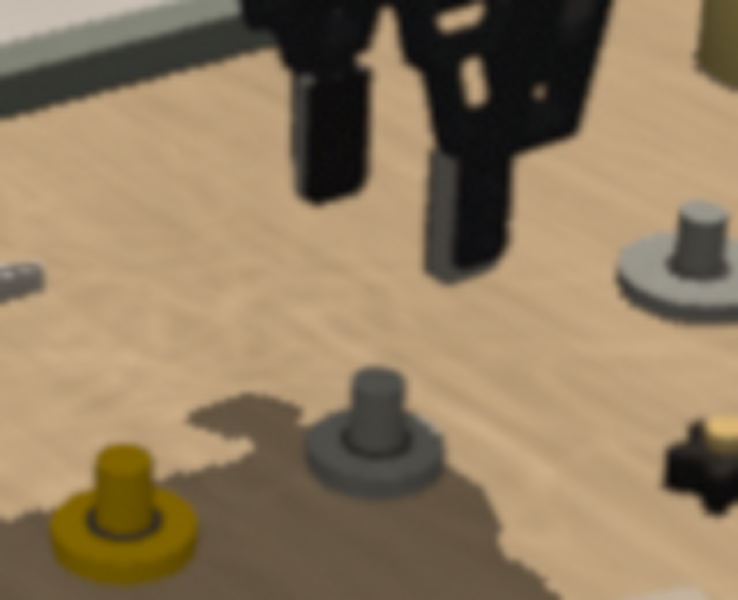

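Run:
```python
from h import *
print(proj("scene",[.2443,-.5749,.2003]),proj("top",[.2443,-.5749,.2003]))
im=manip.camera("top"); cv2.imwrite("pics/top2.png",im)
o=manip.get_obs();p=o["position"];print(p)
for y in(-.025-.006,.025+.006):
  for z in(0,.006,.013,.04): print(y,z,proj("scene",p+[0,y,z]).round(1),proj("top",p+[0,y,z]).round(1))
cv2.imwrite("pics/c4.png",cv2.resize(im[200:330,320:480],(738,600),interpolation=cv2.INTER_CUBIC))
```

```text
[562.05333239 434.11551799] [704.79453651 407.51027669]
[ 0.44498176 -0.18552149  0.04316681]
-0.031 0 [391.2 302.3] [410.9 271.3]
-0.031 0.006 [391.5 298.1] [411.6 271.1]
-0.031 0.013 [391.8 293.1] [412.3 270.9]
-0.031 0.04 [392.9 273.5] [415.4 270.2]
0.031 0 [360.6 283. ] [375.7 272.1]
0.031 0.006 [360.8 278.9] [376.1 272. ]
0.031 0.013 [360.9 274.1] [376.6 271.8]
0.031 0.04 [361.5 255.4] [378.5 271.1]
```

View pics/c4.png

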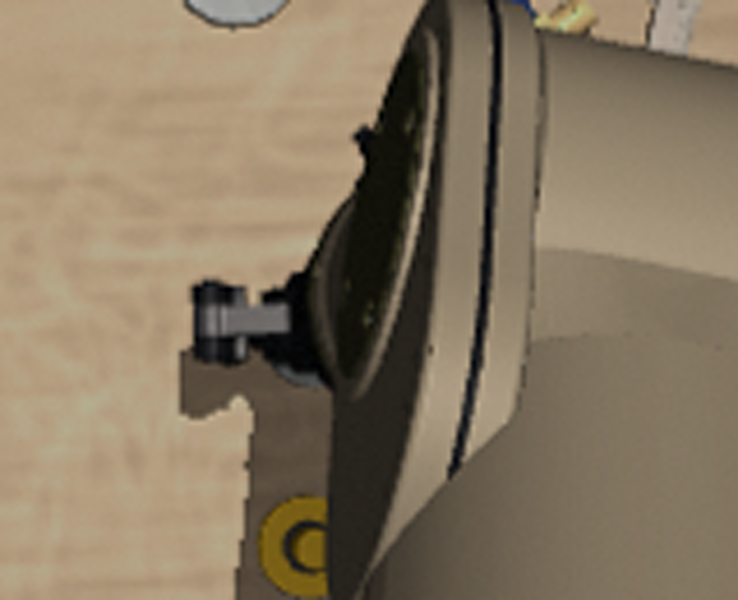

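View pics/scene2.png

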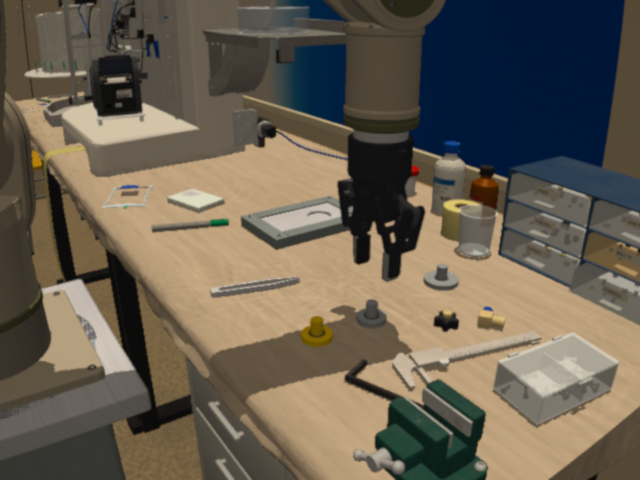

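The pictured fingertips sit about 25 mm higher than the reported TCP; only part of that is the swing-back of the open pads. I'll descend in stages, checking visually. `grip_depth` gets checked too.

Request:
step_arm:
  motion:
    - [0,-4,8,0,0,0]
    - [0,0,14,0,0,0]
    - [0,0,0,0,0,0]
  jaw: 36

```text
clock: 2.68
position: [0.4461, -0.1815, 0.021]
ee_rot: [1.0, 0.001, 0.003, 0.001]
ft_force: [-0.1, 0.9, 0.3]
grip_width: 0.42
```

Run:
```python
from h import *
im=manip.camera("scene")
cv2.imwrite("pics/c5.png",cv2.resize(im[220:350,290:450],(738,600),interpolation=cv2.INTER_CUBIC))
o=manip.get_obs();print(manip.grip_depth,o["position"],o["ft_force"],o["grip_width"],o["joint_velocities"].round(3))
print([x for x in dir(manip) if x[0]!='_'])
```

```text
0.0187 [ 0.44649876 -0.18155572  0.02159658] [ 0.88967957  0.64358459 -0.80245785] 0.4187743226909436 [ 0.002 -0.013 -0.001 -0.013 -0.003  0.01   0.005]
['MotionError', 'camera', 'camera_info', 'get_obs', 'grip_depth', 'hand_in']
```

View pics/c5.png

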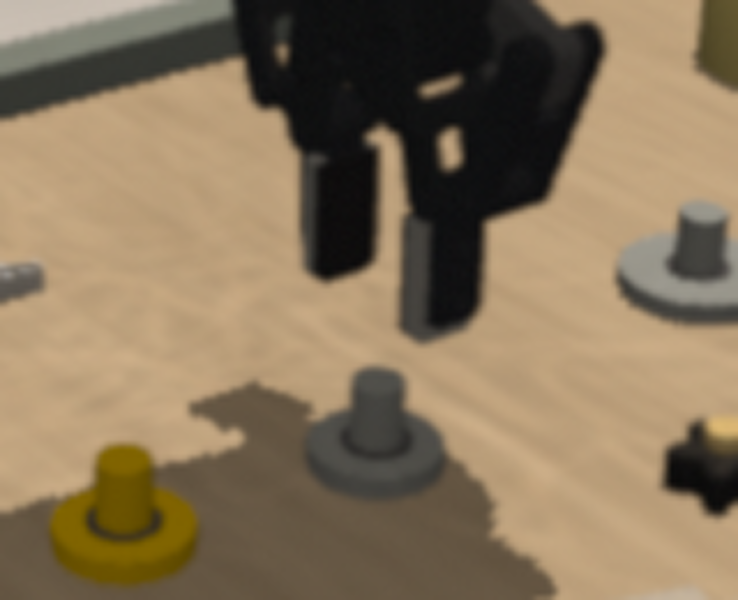

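Lateral alignment looks right in both views, but the tips are still visibly above the stud top (crop tips at about (350,275) and (435,335), stud top at (378,378)). I keep lowering, watching force and picture.

Request:
step_arm:
  motion:
    - [-2,0,7,0,0,0]
    - [0,0,7,0,0,0]
    - [0,0,0,0,0,0]

```text
clock: 3.1
position: [0.4446, -0.1817, 0.0068]
ee_rot: [1.0, 0.001, 0.004, 0.001]
ft_force: [-0.9, -0.3, -0.1]
grip_width: 0.422
```

```bash
cat > look.py <<'E'
import sys
from h import *
im=manip.camera("scene"); n=sys.argv[1]; x,y,w,h=map(int,sys.argv[2:6]); s=min(740/w,600/h)
cv2.imwrite(f"pics/{n}.png",cv2.resize(im[y:y+h,x:x+w],None,fx=s,fy=s,interpolation=cv2.INTER_CUBIC))
o=manip.get_obs();print(o["clock"],o["position"].round(4),o["ft_force"].round(1),o["grip_width"])
E
python3 look.py c6 290 220 160 130
```

```text
3.15 [ 0.4448 -0.1818  0.0071] [-0.5 -0.6  0.1] 0.42315571789685497
```

View pics/c6.png

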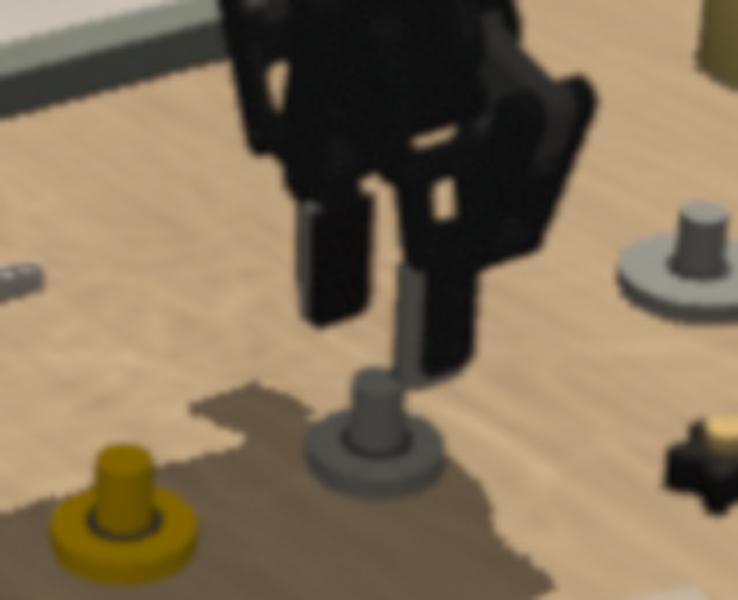

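Run:
```python
from h import *
for z in(.008,.012,.02,.03,.04):
    a=onz("scene",290+325/4.61,220+325/4.61,z);b=onz("scene",290+432/4.61,220+384/4.61,z);print(z,a.round(3),b.round(3),np.linalg.norm(a-b).round(3))
im=manip.camera("top")
cv2.imwrite("pics/c7.png",cv2.resize(im[200:330,320:480],(738,600),interpolation=cv2.INTER_CUBIC))
```

```text
0.008 [ 0.472 -0.12   0.008] [ 0.476 -0.167  0.008] 0.047
0.012 [ 0.468 -0.126  0.012] [ 0.472 -0.172  0.012] 0.046
0.02 [ 0.459 -0.138  0.02 ] [ 0.462 -0.183  0.02 ] 0.045
0.03 [ 0.447 -0.152  0.03 ] [ 0.451 -0.196  0.03 ] 0.044
0.04 [ 0.436 -0.166  0.04 ] [ 0.439 -0.209  0.04 ] 0.043
```

View pics/c7.png

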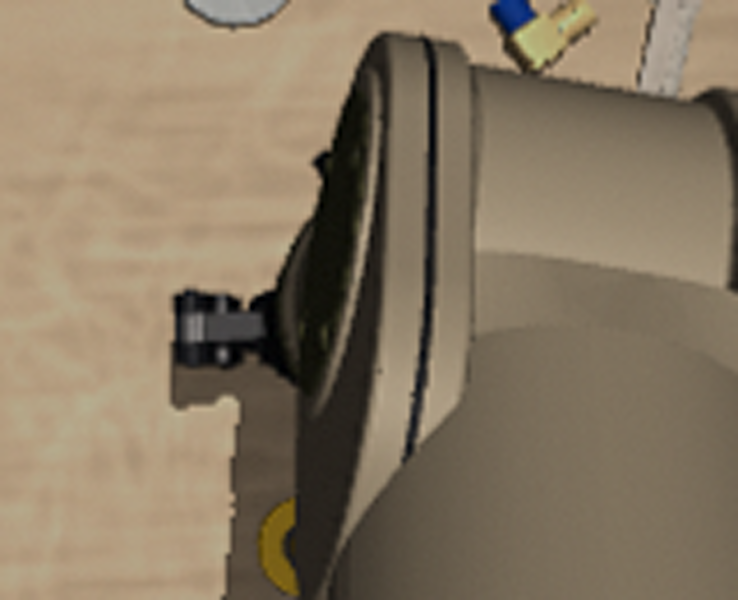

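Ray-casting the tips matches the reported xy (0.444, -0.181) only at z≈0.033, so the real tips are about 26 mm above the reported z. I trust the picture and lower further, watching force.

Request:
step_arm:
  motion:
    - [0,0,6,0,0,0]
    - [0,0,5,0,0,0]
    - [0,0,0,0,0,0]

```text
clock: 3.58
position: [0.4453, -0.182, -0.0042]
ee_rot: [1.0, 0.001, 0.005, 0.002]
ft_force: [0.4, 0.1, 0.1]
grip_width: 0.42
```

```bash
python3 look.py c8 290 220 160 130
```

```text
3.625 [ 0.4454 -0.182  -0.004 ] [-0.4  0.3  0.3] 0.4177858647821895
```

View pics/c8.png

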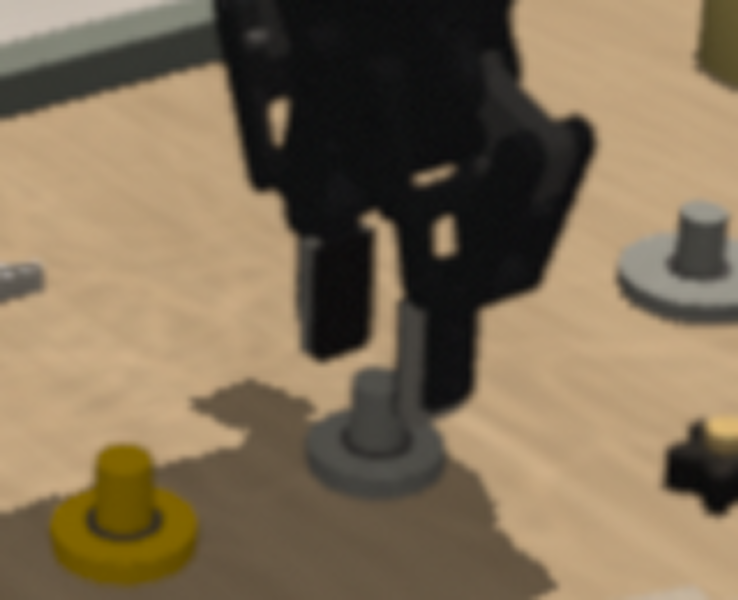

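TCP now reads -4 mm with no contact, so the z reading is biased, as the picture showed. I go down 9 mm more.

Request:
step_arm:
  motion:
    - [0,0,5,0,0,0]
    - [0,0,4,0,0,0]
    - [0,0,0,0,0,0]

```text
clock: 4.0
position: [0.4456, -0.1821, -0.0136]
ee_rot: [1.0, 0.001, 0.005, 0.002]
ft_force: [-1.0, -0.3, 0.8]
grip_width: 0.422
```

```bash
python3 look.py c9 290 220 160 130; python3 -c "
from h import *
print(Ro.from_quat(manip.get_obs()['ee_rot']).as_matrix().round(4))"
```

```text
4.05 [ 0.4457 -0.1821 -0.0134] [ 0.2  0.3 -1. ] 0.42193048576865116
[[ 1.      0.0014  0.0096]
 [ 0.0014 -1.     -0.0033]
 [ 0.0096  0.0033 -0.9999]]
```

View pics/c9.png

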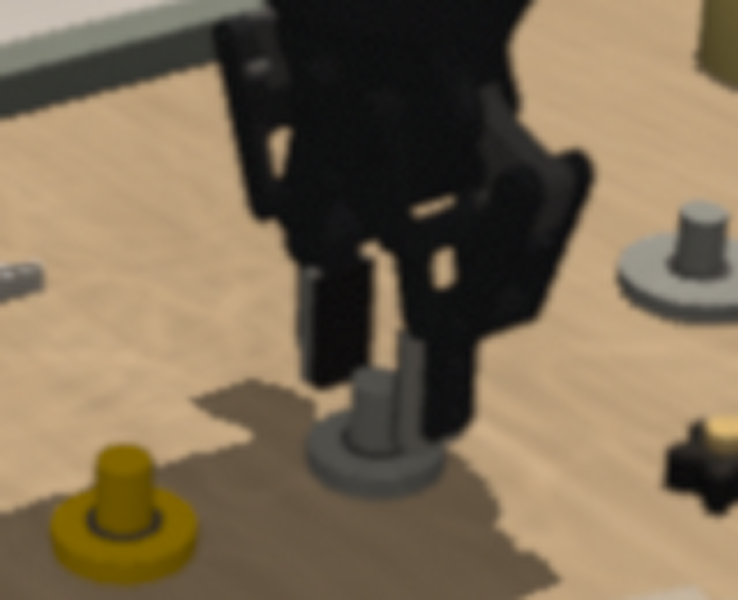

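Fingers straddle the stud, tips just above the disc. I level the tool and close.

Request:
step_arm:
  motion:
    - [-1,0,0,0.2,-0.55,0]
    - [0,0,0,0,0,0]

```text
clock: 4.3
position: [0.4448, -0.1822, -0.0132]
ee_rot: [1.0, 0.001, -0.0, -0.0]
ft_force: [-0.7, -0.1, 0.3]
grip_width: 0.42
```

Request:
step_arm:
  motion:
    - [0,0,0,0,0,0]
    - [0,0,0,0,0,0]
    - [0,0,0,0,0,0]
    - [0,0,0,0,0,0]
  jaw: 5
  force: 40

```text
clock: 4.8
position: [0.445, -0.1823, -0.0129]
ee_rot: [1.0, 0.001, -0.0, -0.0]
ft_force: [0.1, 0.2, -0.1]
grip_width: 0.159
```

```bash
python3 look.py c10 290 220 160 130; python3 -c "
from h import *
print(Ro.from_quat(manip.get_obs()['ee_rot']).as_matrix().round(4))"
```

```text
4.85 [ 0.445  -0.1823 -0.013 ] [ 0.2 -0.   0.7] 0.15798430850671205
[[ 1.0e+00  1.4e-03 -1.0e-04]
 [ 1.4e-03 -1.0e+00  1.0e-04]
 [-1.0e-04 -1.0e-04 -1.0e+00]]
```

View pics/c10.png

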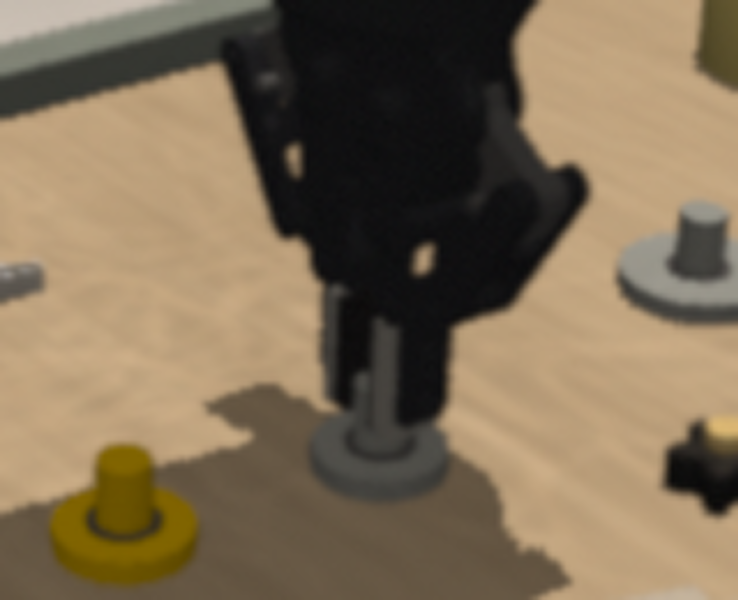

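Request:
step_arm:
  motion:
    - [0,0,-10,0,0,0]
    - [0,0,-25,0,0,0]
    - [0,0,-25,0,0,0]
    - [0,0,0,0,0,0]

```text
clock: 5.35
position: [0.4446, -0.182, 0.0499]
ee_rot: [1.0, 0.001, -0.0, -0.0]
ft_force: [0.4, -0.6, -1.9]
grip_width: 0.161
```

```bash
python3 look.py c11 290 180 160 130; python3 -c "
from h import *
print(Ro.from_quat(manip.get_obs()['ee_rot']).as_matrix().round(4))"
```

```text
5.4 [ 0.4439 -0.1818  0.0488] [ 0.3 -0.  -1.9] 0.1581568197349324
[[ 1.      0.0016 -0.0022]
 [ 0.0016 -1.      0.0012]
 [-0.0022 -0.0012 -1.    ]]
```

View pics/c11.png

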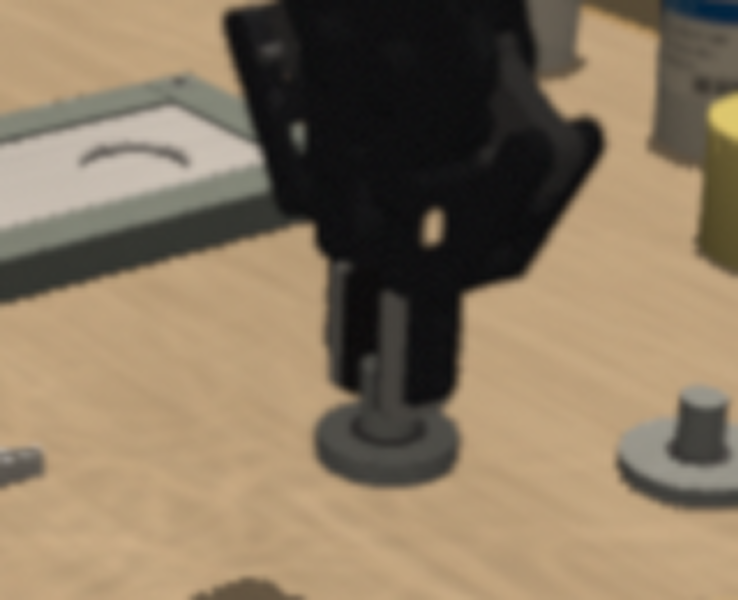

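The disc is held level and clear of the table. Next I carry it over the plain end.

Request:
step_arm:
  motion:
    - [5,-25,0,0,0,0]
    - [10,-45,0,0,0,0]
    - [10,-45,0,0,0,0]
    - [10,-45,0,0,0,0]
    - [10,-45,0,0,0,0]
    - [10,-45,0,0,0,0]
    - [8,-35,0,0,0,0]
    - [3,-15,0,0,0,0]
    - [0,0,0,0,0,0]
    - [0,0,0,0,0,0]

```text
clock: 6.65
position: [0.5058, 0.1241, 0.0409]
ee_rot: [1.0, -0.002, -0.007, -0.001]
ft_force: [0.4, 0.4, -1.1]
grip_width: 0.16
```

```bash
python3 look.py c12 220 130 180 150; python3 -c "
from h import *
print(Ro.from_quat(manip.get_obs()['ee_rot']).as_matrix().round(4))
cv2.imwrite('pics/top3.png',manip.camera('top'))"
```

```text
6.7 [0.5059 0.1239 0.041 ] [-0.4  0.6 -2.1] 0.1581774326703786
[[ 0.9999 -0.0037 -0.014 ]
 [-0.0037 -1.      0.0011]
 [-0.014  -0.001  -0.9999]]
```

View pics/c12.png

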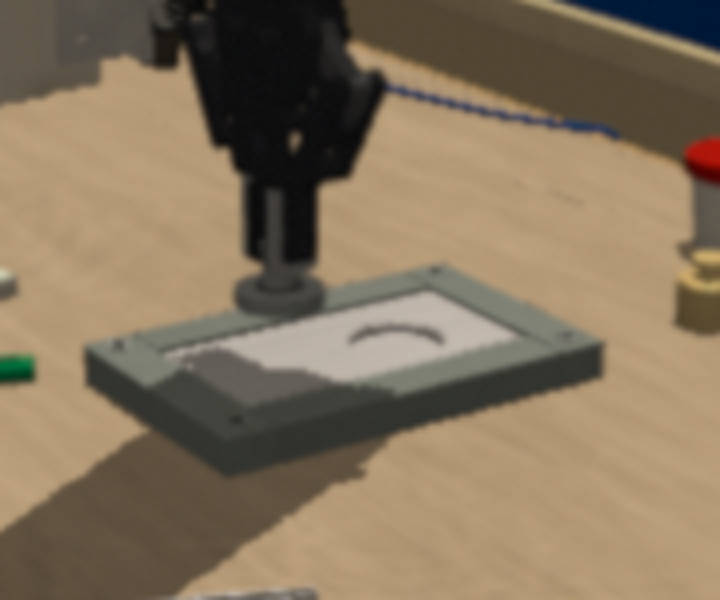

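View pics/top3.png

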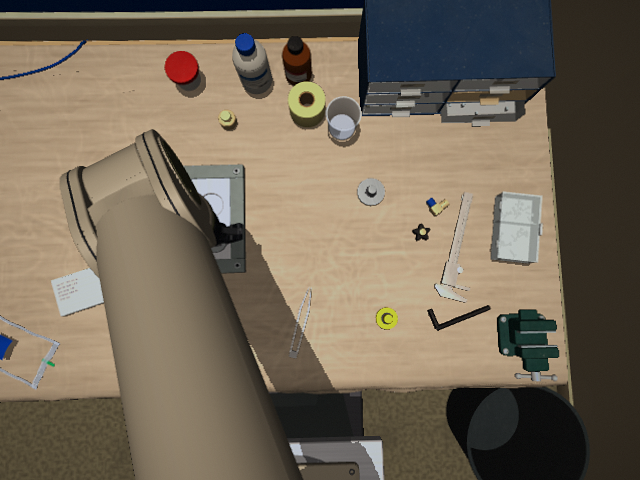

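Run:
```python
from h import *
print(onz("scene",220+279/4,130+291/4,.062), proj("scene",[.506,.124,.062]))
f=lambda x,y:(220+x/4,130+y/4)
P=[onz("scene",*f(*p),.019) for p in((438,264),(604,345),(85,349),(230,436))];print(np.round(P,4),np.mean(P,0))
print(onz("scene",*f(397,341),.016))
```

```text
[0.50079988 0.11587591 0.062     ] [289.88682611 200.82524426]
[[0.6466 0.2065 0.019 ]
 [0.646  0.0742 0.019 ]
 [0.4494 0.2016 0.019 ]
 [0.4544 0.08   0.019 ]] [0.54911494 0.1405635  0.019     ]
[0.57549074 0.13704585 0.016     ]
```

Request:
step_arm:
  motion:
    - [3,-10,5,-0.1,0.8,0]
    - [3,-9,5,0,0,0]
    - [0,0,0,0,0,0]
    - [0,0,0,0,0,0]

```text
clock: 7.25
position: [0.5126, 0.1428, 0.0303]
ee_rot: [1.0, -0.003, 0.001, 0.001]
ft_force: [-0.3, -0.0, -0.9]
grip_width: 0.157
```

```bash
python3 look.py c13 220 130 180 150; python3 -c "
from h import *
print(Ro.from_quat(manip.get_obs()['ee_rot']).as_matrix().round(4))"
```

```text
7.3 [0.5125 0.1429 0.0304] [ 0.4  0.2 -1.2] 0.16137428079469376
[[ 1.     -0.0058  0.0015]
 [-0.0058 -1.     -0.0012]
 [ 0.0015  0.0012 -1.    ]]
```

View pics/c13.png

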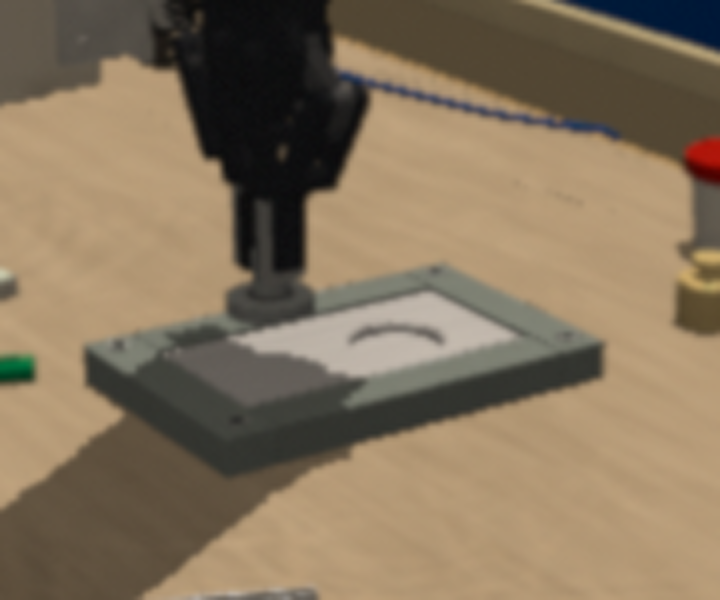

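Disc is level above the plain end. I lower it to near contact, then in 1 mm steps by feel.

Request:
step_arm:
  motion:
    - [0,-2,10,0,0,0.3]
    - [0,0,9,0,0,0]
    - [0,0,0,0,0,0]

```text
clock: 7.68
position: [0.5124, 0.1444, 0.0098]
ee_rot: [1.0, -0.006, 0.001, 0.001]
ft_force: [-0.7, -0.3, -1.8]
grip_width: 0.161
```

Request:
step_arm:
  motion:
    - [0,0,2,0,0,0]
    - [0,0,2,0,0,0]
    - [0,0,0,0,0,0]

```text
clock: 8.05
position: [0.5126, 0.1444, 0.0056]
ee_rot: [1.0, -0.006, 0.001, 0.001]
ft_force: [-0.3, 0.7, -2.1]
grip_width: 0.157
```

```bash
python3 look.py c14 220 130 180 150; python3 -c "
from h import *
print(Ro.from_quat(manip.get_obs()['ee_rot']).as_matrix().round(4))"
```

```text
8.1 [0.5126 0.1444 0.0057] [ 0.3  0.8 -0.7] 0.16438144975847022
[[ 0.9999 -0.0122  0.0015]
 [-0.0122 -0.9999 -0.0015]
 [ 0.0015  0.0015 -1.    ]]
```

View pics/c14.png

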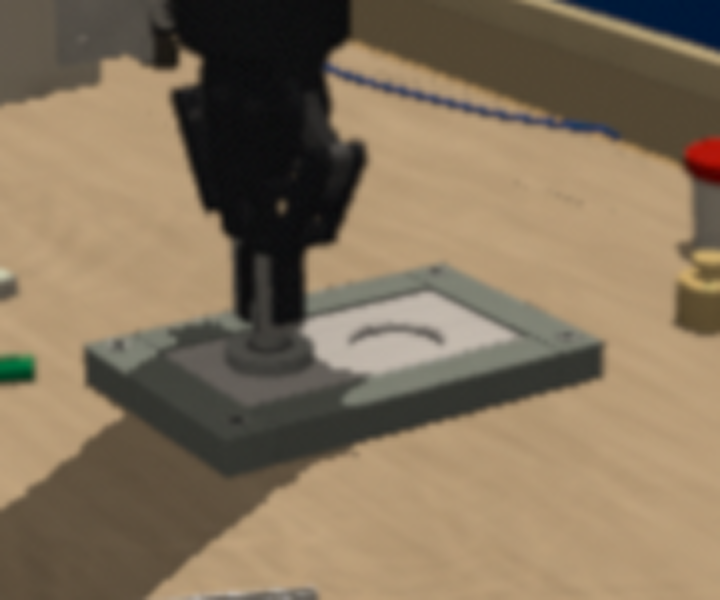

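Request:
step_arm:
  motion:
    - [0,0,1,0,0,-0.7]
    - [0,0,1,0,0,0]
    - [0,0,0,0,0,0]

```text
clock: 8.48
position: [0.5128, 0.1444, 0.0038]
ee_rot: [1.0, 0.0, 0.001, 0.001]
ft_force: [-1.0, 0.1, -2.1]
grip_width: 0.161
```

Request:
step_arm:
  motion:
    - [0,0,0.7,0,0,0]
    - [0,0,0,0,0,0]

```text
clock: 8.72
position: [0.5129, 0.1444, 0.0032]
ee_rot: [1.0, 0.0, 0.001, 0.001]
ft_force: [-0.2, 0.5, -0.6]
grip_width: 0.157
```

Request:
step_arm:
  motion:
    - [0,0,0.7,0,0,0]
    - [0,0,0,0,0,0]

```text
clock: 8.98
position: [0.5131, 0.1445, 0.0031]
ee_rot: [1.0, 0.0, 0.001, 0.001]
ft_force: [-0.3, 0.2, -1.9]
grip_width: 0.163
```

Request:
step_arm:
  motion:
    - [0,0,1.2,0,0,0]

```text
clock: 9.1
position: [0.5133, 0.1445, 0.0029]
ee_rot: [1.0, 0.0, 0.001, 0.001]
ft_force: [-9.0, -3.5, 22.8]
grip_width: 0.158
```

```bash
cat > st.py <<'E'
from h import *
import time
for _ in range(2):
    manip.camera("top")
    o=manip.get_obs();print(o["clock"],o["position"].round(4),o["ft_force"].round(1),(o["grip_width"]*85.4).round(1),Ro.from_quat(o["ee_rot"]).as_matrix()[:,2].round(4))
E
python3 st.py
```

```text
Traceback (most recent call last):
  File "st.py", line 5, in <module>
    o=manip.get_obs();print(o["clock"],o["position"].round(4),o["ft_force"].round(1),(o["grip_width"]*85.4).round(1),Ro.from_quat(o["ee_rot"]).as_matrix()[:,2].round(4))
                                                                                     ^^^^^^^^^^^^^^^^^^^^^^^^^^^^
AttributeError: 'float' object has no attribute 'round'
```

Contact, and it is stiff: 22.8 N for about 1 mm of command. I relax and check.

Request:
step_arm:
  motion:
    - [0,0,0,0,0,0]
    - [0,0,0.2,0,0,0]

```text
clock: 9.4
position: [0.5135, 0.1445, 0.0031]
ee_rot: [1.0, 0.0, 0.002, 0.001]
ft_force: [-1.4, -0.9, 2.9]
grip_width: 0.161
```

```bash
sed -i 's/(o\["grip_width"\]\*85.4).round(1)/round(o["grip_width"]*85.4,1)/' st.py; python3 st.py;python3 look.py c15 220 130 180 150
```

```text
9.45 [0.5135 0.1445 0.003 ] [-0.2 -1.2  2.9] 13.5 [ 0.0032 -0.0023 -1.    ]
9.5 [0.5135 0.1445 0.0031] [-0.6 -0.2  2.4] 13.3 [ 0.0032 -0.0023 -1.    ]
9.55 [0.5135 0.1445 0.003 ] [-0.6 -0.1  3.5] 0.1548297668986376
```

View pics/c15.png

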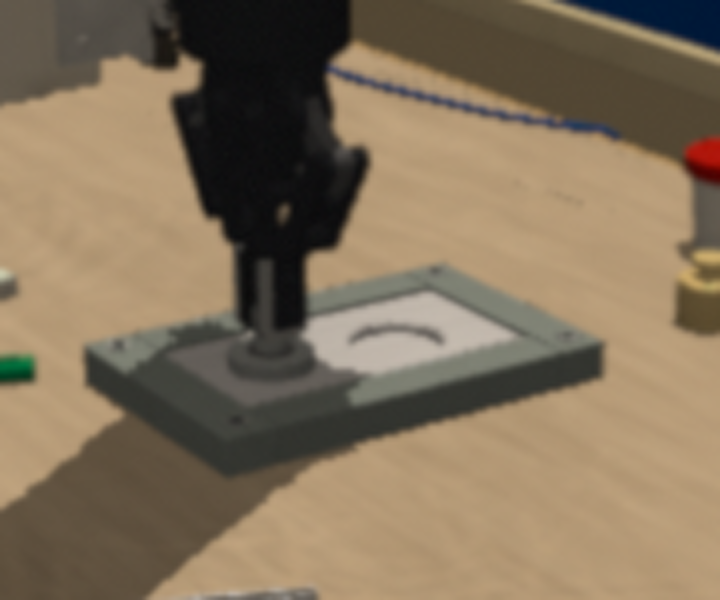

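The disc lies on the plate with about 4 N of press. I slide toward the pocket in small steps, watching force.

Request:
step_arm:
  motion:
    - [3,0.2,0.1,0,0,0]
    - [3,0.2,0.1,0,0,0]
    - [3,0.2,0.1,0,0,0]

```text
clock: 9.93
position: [0.5214, 0.1446, 0.003]
ee_rot: [1.0, 0.001, 0.0, 0.001]
ft_force: [-4.6, 0.1, 6.9]
grip_width: 0.163
```

```bash
python3 st.py
```

```text
9.975 [0.5218 0.1446 0.0031] [-3.  -0.6  5. ] 13.9 [ 0.0012 -0.0023 -1.    ]
10.025 [0.5218 0.1446 0.003 ] [-1.8  0.3  4.9] 13.6 [ 0.0013 -0.0022 -1.    ]
```

Steady. Continuing.

Request:
step_arm:
  motion:
    - [4,0.6,0.05,0,0,0]
    - [4,0.6,0.05,0,0,0]
    - [4,0.6,0.05,0,0,0]
    - [4,0.6,0.05,0,0,0]

```text
clock: 10.52
position: [0.5371, 0.1433, 0.003]
ee_rot: [1.0, 0.001, -0.001, 0.001]
ft_force: [-3.2, -0.2, 5.0]
grip_width: 0.16
```

```bash
python3 st.py
```

```text
10.575 [0.5376 0.1432 0.0031] [-2.3  0.7  5.7] 13.5 [-5.0e-04 -1.6e-03 -1.0e+00]
10.625 [0.5376 0.1432 0.003 ] [-0.4 -0.8  3.3] 14.0 [-2.0e-04 -1.5e-03 -1.0e+00]
```

Request:
step_arm:
  motion:
    - [4,0.5,0.05,0,0,0]
    - [4,0.5,0.05,0,0,0]
    - [4,0.5,0.05,0,0,0]
    - [4,0.5,0.05,0,0,0]
    - [4,0.5,0.05,0,0,0]

```text
clock: 11.25
position: [0.5563, 0.1419, 0.0031]
ee_rot: [1.0, 0.002, -0.002, 0.001]
ft_force: [-3.8, 0.6, 6.4]
grip_width: 0.157
```

```bash
python3 st.py;python3 look.py c16 220 130 180 150
```

```text
11.3 [0.5569 0.1418 0.0031] [-1.7  0.6  4.3] 13.8 [-0.0028 -0.0013 -1.    ]
11.35 [0.5568 0.1418 0.0031] [-1.6  1.2  4. ] 13.6 [-0.0027 -0.0012 -1.    ]
11.4 [0.5567 0.1418 0.0031] [-1.3  1.   4.1] 0.1607069352464743
```

View pics/c16.png

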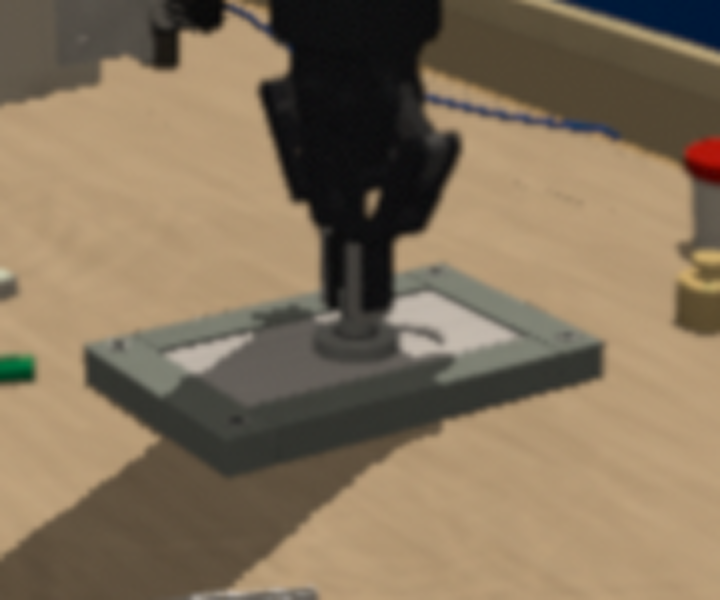

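Request:
step_arm:
  motion:
    - [4,0.2,0.05,0,0,0]
    - [4,0.2,0.05,0,-0.1,0]
    - [4,0.2,0.05,0,0,0]
    - [2,0,0.1,0,0,0]

```text
clock: 11.9
position: [0.5701, 0.1414, 0.0027]
ee_rot: [1.0, 0.002, -0.003, 0.001]
ft_force: [-3.0, 0.5, 4.8]
grip_width: 0.161
```

```bash
python3 st.py;python3 look.py c17 220 130 180 150
```

```text
11.95 [0.5702 0.1414 0.0027] [-1.6  0.8  4. ] 13.3 [-0.0057 -0.0016 -1.    ]
12.0 [0.5702 0.1414 0.0027] [-1.5  0.1  4.9] 14.0 [-0.0056 -0.0016 -1.    ]
12.05 [0.5701 0.1414 0.0028] [-2.3  0.2  4.3] 0.16025180786264506
```

View pics/c17.png

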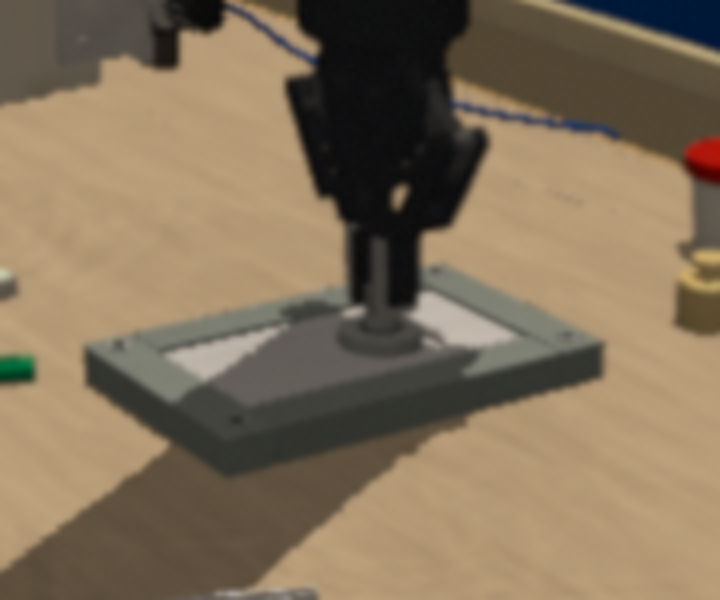

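The disc starts dipping over the pocket rim (z 3.1 → 2.7 mm). I continue in 1 mm steps.

Request:
step_arm:
  motion:
    - [1,0,0.15,0.1,0.3,0]
    - [1,0,0.15,0,0,0]
    - [1,0,0.15,0,0,0]

```text
clock: 12.42
position: [0.5728, 0.1415, 0.0024]
ee_rot: [1.0, 0.002, 0.0, -0.0]
ft_force: [-3.5, -0.3, 4.3]
grip_width: 0.162
```

```bash
python3 st.py
```

```text
12.475 [0.573  0.1415 0.0024] [-2.7  1.   4.8] 13.6 [ 2.e-04  2.e-04 -1.e+00]
12.525 [0.573  0.1415 0.0024] [-2.2 -0.7  5.4] 13.5 [ 2.e-04  2.e-04 -1.e+00]
```

Request:
step_arm:
  motion:
    - [1,0.1,0.2,0,0,0]
    - [1,0.1,0.2,0,0,0]
    - [1,0.1,0.2,0,0,0]

```text
clock: 12.9
position: [0.5758, 0.1413, 0.002]
ee_rot: [1.0, 0.002, 0.0, -0.0]
ft_force: [-2.2, 1.2, 4.6]
grip_width: 0.158
```

```bash
python3 st.py
```

```text
12.95 [0.5761 0.1412 0.002 ] [-1.6 -0.4  4.6] 14.0 [ 1.e-03  4.e-04 -1.e+00]
13.0 [0.5761 0.1412 0.002 ] [-0.8 -0.   3.5] 13.8 [ 1.1e-03  4.0e-04 -1.0e+00]
```

Request:
step_arm:
  motion:
    - [0.8,0,0.3,0,0,0]
    - [0.8,0,0.3,0,0,0]
    - [0.8,0,0.3,0,0,0]

```text
clock: 13.38
position: [0.5785, 0.1408, 0.0005]
ee_rot: [1.0, 0.002, 0.0, -0.0]
ft_force: [0.6, -0.1, -1.1]
grip_width: 0.165
```

```bash
python3 st.py;python3 look.py c18 280 170 80 66
```

```text
13.425 [5.785e-01 1.407e-01 4.000e-04] [ 0.1  0.5 -1.2] 13.6 [ 7.e-04  0.e+00 -1.e+00]
13.475 [5.784e-01 1.408e-01 4.000e-04] [-0.5  0.4 -0.6] 13.8 [ 5.e-04  1.e-04 -1.e+00]
13.525 [5.784e-01 1.409e-01 5.000e-04] [ 0.1 -0.7 -1.1] 0.16076706659736692
```

View pics/c18.png

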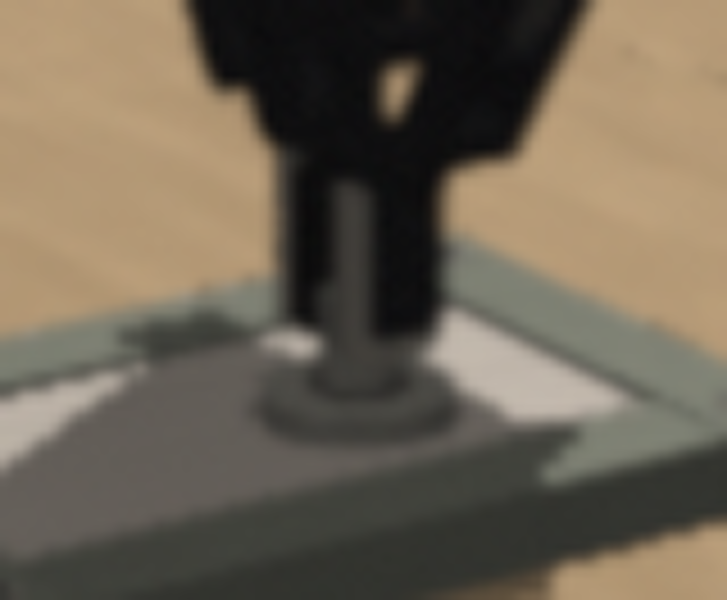

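The force is gone and z is falling: the disc is inside the pocket's rim. I lower gently to the floor.

Request:
step_arm:
  motion:
    - [0,0,0.6,0,0,0]
    - [0,0,0.6,0,0,0]
    - [0,0,0.6,0,0,0]

```text
clock: 13.9
position: [0.5783, 0.1407, -0.0017]
ee_rot: [1.0, 0.002, 0.0, -0.0]
ft_force: [0.1, 0.0, -1.9]
grip_width: 0.158
```

```bash
python3 st.py
```

```text
13.95 [ 0.5783  0.1407 -0.0017] [-0.3 -0.3 -1.1] 13.8 [ 3.e-04  0.e+00 -1.e+00]
14.0 [ 0.5783  0.1407 -0.0017] [ 0.4  0.1 -1. ] 13.6 [ 2.e-04 -0.e+00 -1.e+00]
```

Request:
step_arm:
  motion:
    - [0,0,0.4,0,0,0]
    - [0,0,0.3,0,0,0]

```text
clock: 14.25
position: [0.5784, 0.1408, -0.0019]
ee_rot: [1.0, 0.002, 0.0, 0.0]
ft_force: [-2.5, -1.5, 4.3]
grip_width: 0.162
```

```bash
python3 st.py
```

```text
14.3 [ 0.5784  0.1408 -0.0019] [-1.7  0.1  3.3] 13.4 [ 5.e-04 -1.e-04 -1.e+00]
14.35 [ 0.5783  0.1408 -0.0019] [-2.3 -1.5  4.8] 13.7 [ 5.e-04 -0.e+00 -1.e+00]
```

The disc is on the pocket floor, 5.0 mm below its height on the plate. I relax, open and retreat straight up.

Request:
step_arm:
  motion:
    - [0,0,0,0,0,0]

```text
clock: 14.48
position: [0.5783, 0.1408, -0.0019]
ee_rot: [1.0, 0.002, 0.0, 0.0]
ft_force: [-0.9, -0.4, 0.8]
grip_width: 0.163
```

Request:
step_arm:
  motion:
    - [0,0,0,0,0,0]
    - [0,0,0,0,0,0]
    - [0,0,0,0,0,0]
    - [0,0,0,0,0,0]
  jaw: 36

```text
clock: 14.98
position: [0.5786, 0.1409, -0.0021]
ee_rot: [1.0, 0.002, 0.001, -0.0]
ft_force: [-0.4, -0.4, -0.7]
grip_width: 0.42
```

Request:
step_arm:
  motion:
    - [0,0,-5,0,0,0]
    - [0,0,-20,0,0,0]
    - [0,0,-30,0,0,0]
    - [0,0,-30,0,0,0]
    - [0,0,-30,0,0,0]
    - [0,0,0,0,0,0]
    - [0,0,0,0,0,0]

```text
clock: 15.85
position: [0.5793, 0.1417, 0.1237]
ee_rot: [1.0, 0.002, 0.003, -0.001]
ft_force: [-0.2, 0.0, -0.2]
grip_width: 0.42
```

```bash
python3 st.py;python3 look.py c19 230 150 170 140
```

```text
15.9 [0.5795 0.1418 0.1238] [ 0.3 -0.3  0.8] 36.1 [ 0.0061  0.0017 -1.    ]
15.95 [0.5793 0.1417 0.1232] [ 0.8 -0.3 -0.3] 36.2 [ 0.0055  0.0016 -1.    ]
16.0 [0.5791 0.1417 0.1228] [-0.3  0.1 -0.8] 0.42203368224639776
```

View pics/c19.png

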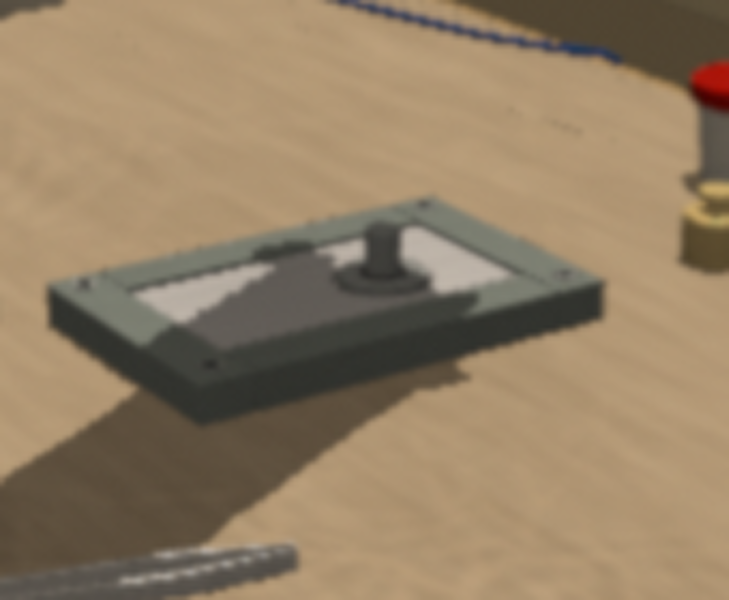

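The disc sits low and upright in the pocket (stud at crop (382,245)) with the gripper clear above, so I hand in.

```bash
python3 -c "
from workcell import manip
print(manip.hand_in())"
```

```text
the job is handed in; nothing more can be done
None
```

I picked up the smaller grey disc by its stud, laid it flat on the plate's plain end and slid it under light pressure into the pocket. I then released it, backed straight up and handed the job in at about 16 s; the hand-in reports no verdict.

**Last checks:**
- **Depth:** The disc met the pocket floor 5.0 mm below its height on the plate.
- **Release:** After I let go, the final scene picture shows it upright and low in the pocket, with the gripper clear and the wrist force near zero.
- **Contact force:** The first touch on the plate peaked at about 23 N. While sliding, the vertical wrist reading stayed at about 3–7 N.
- **Bystanders:** The wider disc and the knob were never approached, and a mid-job top view showed them where they started. I did not check them again at the end.

**What disagreed:**
- **Finger height:** The reported tool height was about 26 mm lower than the fingertips in the picture. I grasped by picture and force instead, and the tool read -13 mm at the grasp.
- **Frame position:** The two cameras differed by about 3–5 mm on where the frame is. I used the top view, and the disc dropped in within about 1–2 mm of where that view put the pocket.
- **Gripper opening:** It read about 13.5 mm on the 16 mm stud, but the grip held.

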